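# Set the polarizer ring to the index clip and release the camera

## Robot

A 6-joint arm with a two-finger parallel gripper is mounted at the origin on a cart in front of the work surface, level with it; the furniture and walls round the work are solid. World frame = base frame: x ahead of the robot, y to its left, z up, the work surface at z = 0. Lengths are in m, angles in rad, forces in N, time in s.
With the tool pointing down it reaches from about 0.35 to 0.95 m from the base axis. Payload 17.4 kg.
Tool frame: the origin (TCP) lies at the very end of the fingers, on their centre line; the grasp point (between the pads) lies 19 mm behind it; z points along the fingers, y is the direction in which the jaws open and shut (so a half turn about z gives the same grasp; the last joint's range is limited). The gripper opens to 93 mm and grips with 3 to 60 N. Pads are 15 mm wide; open, the fingers measure 128 mm over their backs; the gripper's body (75 mm by 188 mm) begins 65 mm behind the grasp point.
Start: joints at [1.087, 0.116, 1.442, -0, 1.584, -0.038], TCP at [0.291, 0.609, 0.219] pointing down, gripper open.
Joint ranges: [-2.83, 2.83], [-0.83, 2.19], [0.07, 2.5], [-1.14, 4.28], [0.01, 3], [-2.97, 2.97]. Speed limits (rad/s): [1.89, 1.89, 2.22, 3.14, 3.14, 3.14].

## Interface

Orientations are given as a unit quaternion [w, x, y, z].
In Python, from plant import sensors, camera, camera_model, sign_off gives the robot as it stands.
- The arm moves only by the tool play_rows, never from a script. Its argument "targets" is a list of rows, each an object with "xyz": the shift along the world's x, y, z normalised to -1 to 1, where 1 is 0.025 m, a list of three; "delta_rot": the turn, a rotation vector about the world's x, y, z normalised to -1 to 1, where 1 is 5 degrees, a list of three. A call has exactly 10 rows; each row shifts and turns the commanded pose from where the row before left it; what a row does not reach is not made up. A row lasts 1/12 s, in which the tool goes at most 41.7 mm and 7.16 degrees, less where a joint would pass 70% of its speed; a pose out of reach is approached as far as the arm can. A call with a number of a shift or a turn outside -1 to 1 is refused whole. A call with a gripper value outside its range is refused whole. "hand" is the opening, from -1 (shut) to 1 (fully open), so that 0 is half open, set as the call begins (left out, the last holds). The fingers move at their own pace and stop on an object; "squeeze" is the grip in N (left out, the last holds). Time passes only in rows, so rows that do not move let the fingers close, or fill a call up. It gives the time, the measured TCP pose, the force and the opening at its end, in the units of the state.
- sensors.observe(): the state, without advancing time (a new reading comes with each control period).
- camera(name): name is "scene" or "side" or "wrist"; returns the picture (480x640x3 uint8, blue, green, red); there is no depth.
- camera_model(name): a dict with "vfov" (degrees; the focal length in pixels is half the picture's height over the tangent of half this angle, whatever the lens; pixels are square), "cx", "cy" (the principal point, pixels), "R" (3x3) and "t" (3): a world point X has camera coordinates R X + t. Camera axes: x right, y down, z forward; pixel columns grow to the right and rows downward; lengths in m; the calibration is good to about 2 mm. A picture is of the moment at which its call begins: read the wrist's pose just before it. camera_model takes no time and is no camera call; for the wrist camera it gives the pose at the moment of the call.
- sign_off(): hands the job in, once; it reports no verdict.
The state is a dict: "t": time; "qpos": joint angles; "joint_vel": joint speeds; "tau": joint torques, N m; "tcp_pos": TCP position; "eef_rot": TCP orientation; "contact_force": force on the tool from outside, world axes, zero at the start; "moment": the same for the moment, N m; "opening": finger opening in m.
Only numpy, scipy, OpenCV 4.12 (cv2) and the standard library are available. Lean on these libraries where they do the work, as an engineer would, in place of code of your own. Each camera call takes 0.05 s, during which the arm holds its last target. There are 200 camera calls.

## Task

Set the polarizer ring that surrounds the specimen on the round stage: with the fingertips, gently push the upright post of its lever round its arc until the ring's pointer lines up with the index clip on the scale, and leave it there. Only then press the round button of the camera release box fully down and let it come back up. Nothing is to be gripped, lifted or shifted: the stage, the clip, the specimen and the other things on the bench stay as they are.

Things in the scene. Friction and masses are not known exactly. Their poses are not given: they have to be found in the camera images.
- stage: The polarizer stage: a grey round base, 170 mm across and 24 mm high, 3 kg, standing loose on rubber feet. Origin: centre of its underside, z up. Its x axis points to the middle of the degree scale (fine black lines every 5 degrees, longer every 10 and 30, on the rim's flat top from -90 to +90 degrees). The ring and the clip turn about its vertical centre axis. A fixed white power strip (36 mm high, its switch 45 mm) lies just behind it.
- ring (a joint): Angle (rad) of the polarizer ring about the stage's vertical axis: 0 when the lever points along the stage's x axis, growing anticlockwise seen from above, end stops at -1.1 and 1.2. The ring is dark steel, 104 mm outside, 60 mm bore, lying on the base from 24 to 38 mm above the bench. It stays where it is left; dry friction needs about 2 N at the post. It always starts clockwise of the clip (at a smaller angle).
- post (a point): The lever's upright post, 9 mm thick (12 mm at the aluminium cap on top), 58 mm from the ring's axis. This point is on the post's axis 69 mm above the bench; the free post reaches from 39 mm to 86 mm above the bench. x axis: radially outward from the ring's axis.
- pointer (a point): Outer tip of the thin pointer at the outer end of the lever, 73 mm from the axis and 28 mm above the bench. x axis: radially outward.
- clip (a joint): Angle (rad) at which the index clip sits on the scale, measured like the ring's angle. The ring is set when the two angles are equal.
- clip_tip (a point): Inner tip of the index clip: a small steel clip, 12 mm wide, straddling the rim of the base, 73 to 96 mm from the axis and up to 30 mm above the bench, with a narrow 4 mm wide tooth pointing inward to the scale. x axis: radially outward. It can be pushed along the rim but must stay.
- release (a joint): Travel (m) of the release button: 0 up, 0.006 fully down; it springs back. Fully down takes 5 N.
- release_top (a point): Centre of the top face of the grey round push button, 30 mm across, 22 mm above the bench when up, on the low white round release box (46 mm across, 12 mm high). Pressed straight down. The box is fixed to the bench and stands to the left of the stage.
- specimen: Round black mounted specimen, 30 mm across, 24 mm high, loose in the middle of the ring, on the base (its top is 48 mm above the bench). Origin: centre of its underside.
- timer: Bench timer, 58x62x21 mm, bystander. Origin under its centre.
- jar_a: Round paste jar, 47 mm across, 36 mm high, bystander on the left, beyond the release box. Origin under its centre.
- tweezers: Tweezers, 122 mm long, 8 mm high, bystander to the right of the stage. Origin under the centre.
- loupe: Folding loupe, 31x64x14 mm, bystander on the left. Origin under its centre.
- etchant: Brown bottle, 43 mm across, 85 mm high, bystander on the right. Origin under its centre.
- petri: Glass dish, 60 mm across, 14 mm high, bystander on the right. Origin under its centre.
- jar_b: Round paste jar, 47 mm across, 36 mm high, bystander on the right. Origin under its centre.
- cut_ring: Cut steel tube ring, 41 mm across, 16 mm high, bystander to the right of the stage. Origin under its centre.
Things that resemble listed ones, but are neither listed nor needed, are in the scene too. What is meant by the stage is not orange, and is the larger of those in its own colour. What is shaped like the part that bears release but red is not meant.

How it is judged:
By the outcome, as a careful person would: the job done as asked, in the order asked, and still so for the second after the job is handed in, with the robot touching nothing.
It also fails if it takes over 53 s, if anything falls off the work surface, if the arm or the gripper's body presses on something with over 40 N, if the wrist force passes 120 N, or if a joint passes its speed limit or range.

## Working session

There is one attempt and no reset: what is moved stays moved. The work goes in short steps, Python scripts to look and compute and a tool call to move; the robot and the scene stay as the last step left them, time stands still between calls to the robot, and variables do not carry over. Pictures are saved under pics/ and viewed, about 8 in all and at most 12, crops included, and the job is handed in when it is done.

Besides the shell and the picture viewer there is one more tool, called by a JSON object that holds its "api" and its "payload", one argument or row to a line. play_rows: Moves the arm, as the interface text tells. Scaled input: -1 to 1 covers 0.025 m each way for a shift and 5 degrees each way for a turn. Its arguments: {"type":"object","properties":{"targets":{"type":"array","items":{"type":"object","properties":{"xyz":{"type":"array","items":{"type":"number","minimum":-1,"maximum":1}},"delta_rot":{"type":"array","items":{"type":"number","minimum":-1,"maximum":1}}}}},"hand":{"type":"number"},"squeeze":{"type":"number"}},"required":["targets"]}

```bash
mkdir -p pics; ls; python3 - <<'E'
from plant import *
import cv2,json
s=sensors.observe();print({k:s[k] for k in('t','tcp_pos','eef_rot','opening','contact_force')})
for n in('scene','side'):
    cv2.imwrite(f'pics/{n}0.png',camera(n));print(n,camera_model(n))
E
```

```text
pics
{'t': 0.0, 'tcp_pos': array([0.29096159, 0.60884858, 0.2179311 ]), 'eef_rot': array([-1.37932468e-04,  2.21044238e-01,  9.75263618e-01, -5.48633948e-04]), 'opening': 0.09305393542713958, 'contact_force': array([-0.12405042,  0.03299706,  0.71932939])}
scene {'vfov': 46.51582033016555, 'cx': 315.9271602031354, 'cy': 246.57910758922708, 'R': array([[-0.54307941, -0.83967663, -0.0028124 ],
       [-0.42452674,  0.27745873, -0.8618548 ],
       [ 0.72445966, -0.46686166, -0.50714731]]), 't': array([0.31458205, 0.28404315, 1.19812602])}
side {'vfov': 53.76528693769386, 'cx': 319.97326140347076, 'cy': 235.8330642133021, 'R': array([[ 0.79672645, -0.60415781, -0.01484237],
       [-0.25989204, -0.32035038, -0.91095102],
       [ 0.54560342,  0.72963619, -0.41224743]]), 't': array([-0.42586607,  0.23769127,  1.05516772])}
```

View pics/scene0.png

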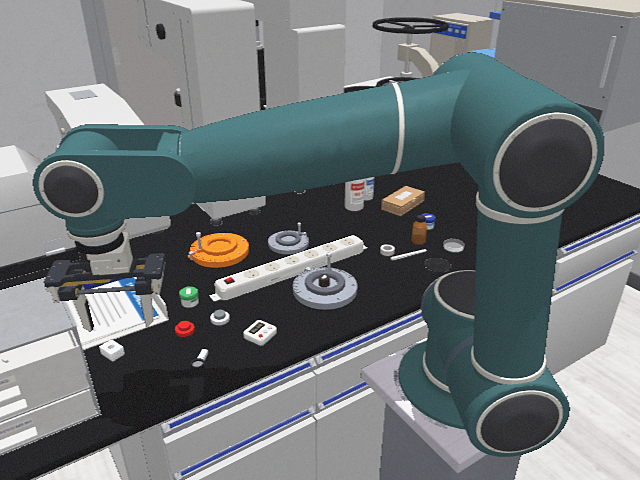

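View pics/side0.png

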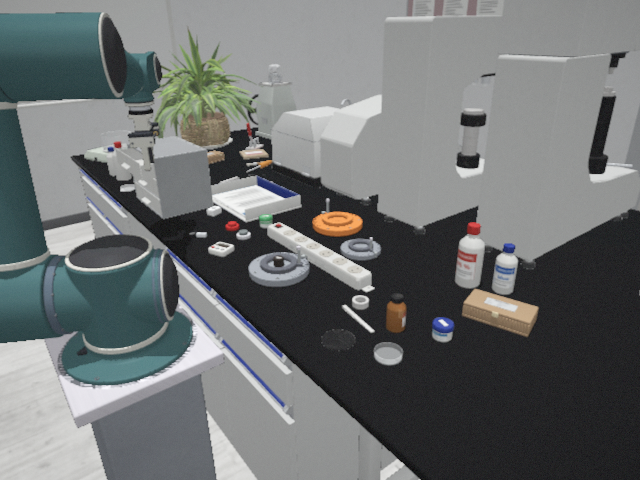

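Candidates for the stage in the scene view are the large grey one (325,288), a small grey one (288,241) and an orange one (219,249). I choose (325,288). For the release they are the white box with a grey button (220,317) and a red one (185,328). I choose (220,317).

```bash
cat > h.py <<'E'
import numpy as np,cv2
from plant import *
def f(m): return 240/np.tan(np.radians(m['vfov'])/2)
def ray(m,u,v,z):
    R,t=np.array(m['R']),np.array(m['t']); C=-R.T@t
    d=R.T@np.array([(u-m['cx'])/f(m),(v-m['cy'])/f(m),1]); return C+d*(z-C[2])/d[2]
def proj(m,X):
    c=np.array(m['R'])@np.asarray(X)+np.array(m['t']); return c[:2]/c[2]*f(m)+[m['cx'],m['cy']]
def st():
    s=sensors.observe();print('t%.2f'%s['t'],np.round(s['tcp_pos'],4),np.round(s['eef_rot'],4),np.round(s['contact_force'],2),round(s['opening'],4));return s
E
python3 - <<'E'
from h import *
a=camera_model('scene');b=camera_model('side')
print('stage',ray(a,325,285,.024),ray(b,279,266,.024))
print('rel',ray(a,220,315,.022),ray(b,243,234,.022))
w=camera_model('wrist');print(w);C=-np.array(w['R']).T@w['t'];print(C, sensors.observe()['tcp_pos'])
A=cv2.imread('pics/scene0.png')[255:325,275:375];B=cv2.imread('pics/side0.png')[235:295,235:335]
A=cv2.resize(A,None,fx=6,fy=6,interpolation=2);B=cv2.resize(B,None,fx=6,fy=6,interpolation=2)
cv2.imwrite('pics/c1.png',cv2.resize(np.vstack([A,B]),None,fx=.76,fy=.76))
E
```

```text
stage [0.42832392 0.06921079 0.024     ] [0.43474805 0.05757279 0.024     ]
rel [0.46312486 0.35282056 0.022     ] [0.46507305 0.32065007 0.022     ]
{'vfov': 63.049835993223205, 'cx': 319.11185391162445, 'cy': 236.94739336462024, 'R': array([[ 4.31074865e-01,  9.02315786e-01, -8.26715122e-04],
       [ 8.68991994e-01, -4.14907617e-01,  2.69637876e-01],
       [ 2.42955502e-01, -1.16952520e-01, -9.62961439e-01]]), 't': array([-0.67506858, -0.03082016,  0.39123623])}
[0.22273457 0.64209358 0.3844976 ] [0.29095962 0.60887683 0.21800467]
```

View pics/c1.png

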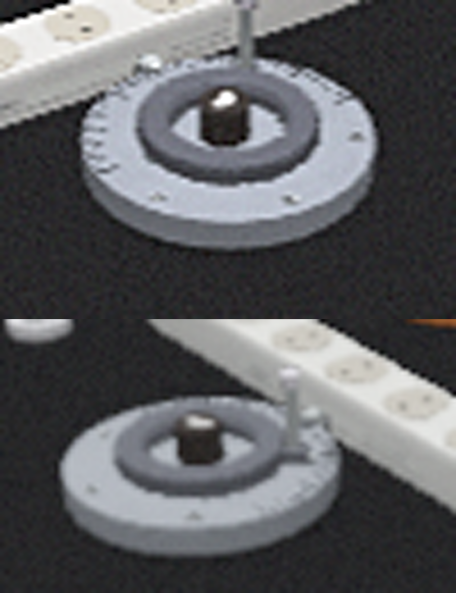

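The crops show the stage with the post at the back and the clip to its left (anticlockwise), with the strip just behind. The two cameras disagree by 1–3 cm, so I'll measure with the wrist camera.

{"api": "play_rows", "payload": {
  "targets": [
    {"xyz":[0.6,-1,0]},
    {"xyz":[0.6,-1,0]},
    {"xyz":[0.6,-1,0]},
    {"xyz":[0.6,-1,0]},
    {"xyz":[0.6,-1,0]},
    {"xyz":[0.6,-1,0]},
    {"xyz":[0.6,-1,0]},
    {"xyz":[0.6,-1,0]},
    {"xyz":[0.6,-1,0]},
    {"xyz":[0.6,-1,0]}
  ],
  "hand": -1
}}

```text
schema error: expected keys xyz, delta_rot
```

```bash
python3 - <<'E'
from h import *
import pickle
s=st();m=camera_model('wrist');cv2.imwrite('pics/w1.png',camera('wrist'));pickle.dump(m,open('w1.pkl','wb'))
E
```

```text
t0.10 [0.291  0.6089 0.218 ] [-1.000e-04  2.210e-01  9.753e-01 -5.000e-04] [-0.67 -0.11 -0.47] 0.0929
```

{"api": "play_rows", "payload": {
  "targets": [
    {"xyz":[-0.1,-1,0]},
    {"xyz":[-0.1,-1,0]},
    {"xyz":[-0.1,-1,0]},
    {"xyz":[-0.1,-1,0]},
    {"xyz":[-0.1,-1,0]},
    {"xyz":[-0.1,-1,0]},
    {"xyz":[-0.1,-1,0]},
    {"xyz":[-0.1,-1,0]},
    {"xyz":[-0.1,-1,0]},
    {"xyz":[-0.1,-1,0]}
  ]
}}

```text
schema error: expected keys xyz, delta_rot
```

```bash
python3 - <<'E'
from h import *
import pickle
s=st();m=camera_model('wrist');cv2.imwrite('pics/w2.png',camera('wrist'));pickle.dump(m,open('w2.pkl','wb'))
E
```

```text
t0.15 [0.291  0.6089 0.2181] [-1.000e-04  2.211e-01  9.753e-01 -4.000e-04] [-0.9  -1.05  0.34] 0.093
```

View pics/w1.png

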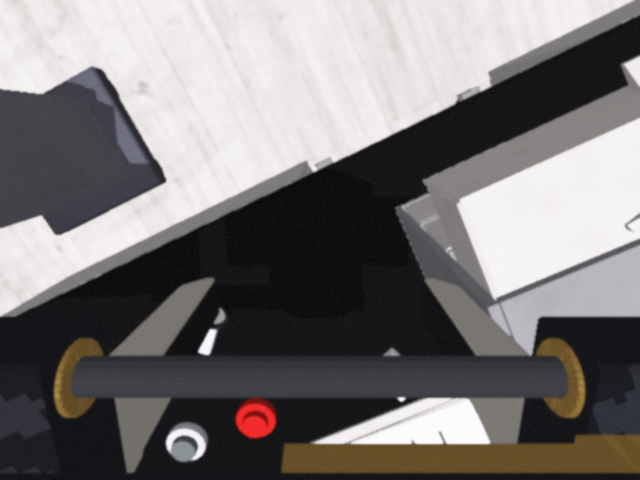

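View pics/w2.png

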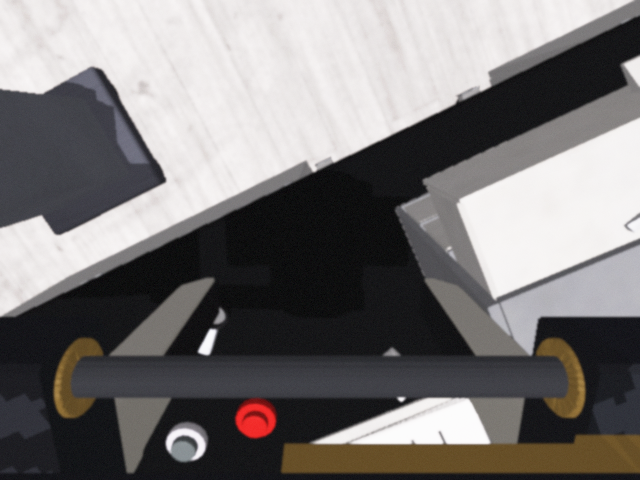

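{"api": "play_rows", "payload": {
  "targets": [
    {"xyz":[0.6,-1,0],"delta_rot":[0,0,0]},
    {"xyz":[0.6,-1,0],"delta_rot":[0,0,0]},
    {"xyz":[0.6,-1,0],"delta_rot":[0,0,0]},
    {"xyz":[0.6,-1,0],"delta_rot":[0,0,0]},
    {"xyz":[0.6,-1,0],"delta_rot":[0,0,0]},
    {"xyz":[0.6,-1,0],"delta_rot":[0,0,0]},
    {"xyz":[0.6,-1,0],"delta_rot":[0,0,0]},
    {"xyz":[0.6,-1,0],"delta_rot":[0,0,0]},
    {"xyz":[0.6,-1,0],"delta_rot":[0,0,0]},
    {"xyz":[0.6,-1,0],"delta_rot":[0,0,0]}
  ],
  "hand": -1
}}

```text
t: 1.03
tcp_pos: [0.4415, 0.3577, 0.2186]
eef_rot: [0.0, 0.221, 0.975, 0.0]
contact_force: [0.2, 0.1, -0.2]
opening: 0.0307
```

```bash
python3 - <<'E'
from h import *
import pickle
print(ray(pickle.load(open('w1.pkl','rb')),184,450,.022))
s=st();m=camera_model('wrist');cv2.imwrite('pics/w3.png',camera('wrist'));pickle.dump(m,open('w3.pkl','wb'))
E
```

```text
[0.47478944 0.35130014 0.022     ]
t1.03 [0.4415 0.3577 0.2186] [0.     0.221  0.9753 0.    ] [ 0.22  0.13 -0.19] 0.0307
```

{"api": "play_rows", "payload": {
  "targets": [
    {"xyz":[-0.1,-1,0],"delta_rot":[0,0,0]},
    {"xyz":[-0.1,-1,0],"delta_rot":[0,0,0]},
    {"xyz":[-0.1,-1,0],"delta_rot":[0,0,0]},
    {"xyz":[-0.1,-1,0],"delta_rot":[0,0,0]},
    {"xyz":[-0.1,-1,0],"delta_rot":[0,0,0]},
    {"xyz":[-0.1,-1,0],"delta_rot":[0,0,0]},
    {"xyz":[-0.1,-1,0],"delta_rot":[0,0,0]},
    {"xyz":[-0.1,-1,0],"delta_rot":[0,0,0]},
    {"xyz":[-0.1,-1,0],"delta_rot":[0,0,0]},
    {"xyz":[-0.1,-1,0],"delta_rot":[0,0,0]}
  ]
}}

```text
t: 1.92
tcp_pos: [0.4156, 0.108, 0.2186]
eef_rot: [0.0, 0.221, 0.975, 0.0]
contact_force: [0.6, 1.1, -0.1]
opening: 0.0001
```

```bash
python3 - <<'E'
from h import *
import pickle
s=st();m=camera_model('wrist');i=camera('wrist');cv2.imwrite('pics/w4.png',i);pickle.dump(m,open('w4.pkl','wb'))
a=cv2.resize(cv2.imread('pics/w3.png'),None,fx=.6,fy=.6);b=cv2.resize(i,None,fx=.6,fy=.6)
cv2.imwrite('pics/both.png',np.vstack([a,b]))
E
```

```text
t1.92 [0.4156 0.108  0.2186] [1.000e-04 2.209e-01 9.753e-01 0.000e+00] [ 0.59  1.12 -0.05] 0.0001
```

View pics/both.png

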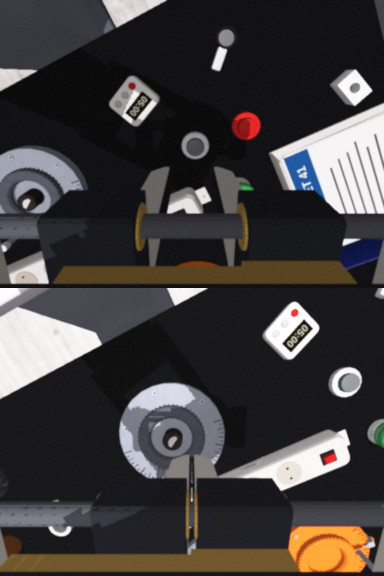

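{"api": "play_rows", "payload": {
  "targets": [
    {"xyz":[0.7,-0.4,0],"delta_rot":[0,0,0]},
    {"xyz":[0.7,-0.4,0],"delta_rot":[0,0,0]},
    {"xyz":[0.7,-0.4,0],"delta_rot":[0,0,0]},
    {"xyz":[0.7,-0.4,0],"delta_rot":[0,0,0]},
    {"xyz":[0.7,-0.4,0],"delta_rot":[0,0,0]},
    {"xyz":[0.0,0,0],"delta_rot":[0,0,0]},
    {"xyz":[0,0,0],"delta_rot":[0,0,0]},
    {"xyz":[0,0,0],"delta_rot":[0,0,0]},
    {"xyz":[0,0,0],"delta_rot":[0,0,0]},
    {"xyz":[0,0,0],"delta_rot":[0,0,0]}
  ]
}}

```text
t: 2.8
tcp_pos: [0.5031, 0.0594, 0.2189]
eef_rot: [0.0, 0.221, 0.975, 0.0]
contact_force: [0.4, -0.5, 1.2]
opening: 0.0005
```

```bash
python3 - <<'E'
from h import *
import pickle
m=pickle.load(open('w3.pkl','rb'))
i=cv2.imread('pics/w3.png')[180:310,250:400];
print('rel',ray(m,325,243,.022))
s=st();m=camera_model('wrist');j=camera('wrist');cv2.imwrite('pics/w5.png',j);pickle.dump(m,open('w5.pkl','wb'))
k=cv2.resize(j[60:300,180:420],(600,600),interpolation=2)
i=cv2.resize(i,(200,173));k=cv2.copyMakeBorder(k,0,0,0,200,0);k[:173,600:]=i
cv2.imwrite('pics/c5.png',k)
E
```

```text
rel [0.47292388 0.34952922 0.022     ]
t2.80 [0.5031 0.0594 0.2189] [2.000e-04 2.208e-01 9.753e-01 1.000e-04] [ 0.44 -0.54  1.19] 0.0005
```

View pics/c5.png

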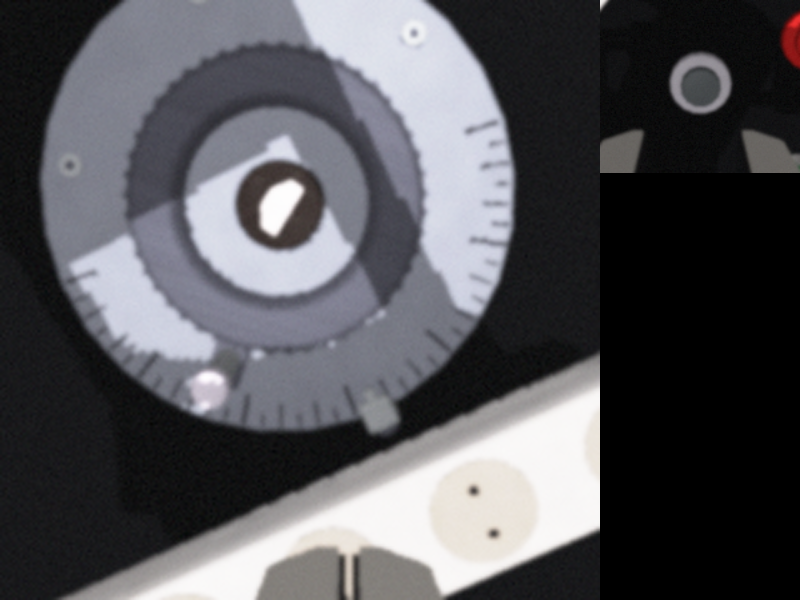

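Crop: post cap at (208,388), clip body at (378,412) with its tooth near (363,392), stage centre about (277,200). The ring needs an anticlockwise push, to the image right. Next I'll refine these numerically.

```bash
python3 - <<'E'
from h import *
import pickle
from scipy.optimize import least_squares
m=pickle.load(open('w5.pkl','rb'))
P=lambda u,v,z:ray(m,180+u*.4,60+v*.4,z)[:2]
def fitc(pts,r):
    pts=np.array(pts);q=least_squares(lambda c:np.hypot(*(pts-c).T)-r,pts.mean(0));return q.x,q.fun*1e3
c1=fitc([P(40,180,.024),P(515,190,.024),P(285,432,.024),P(100,335,.024),P(462,340,.024),P(75,75,.024)],.085)
c2=fitc([P(125,200,.038),P(424,195,.038),P(275,43,.038),P(280,351,.038)],.052)
print(c1,c2,P(280,205,.048))
c=(c1[0]+c2[0])/2
def pol(p): d=p-c; return np.hypot(*d),np.degrees(np.arctan2(d[1],d[0]))
print('post',P(208,386,.086),pol(P(208,386,.086)))
print('clip',pol(P(378,412,.030)),'tooth',pol(P(363,392,.027)))
for n,q in dict(t_90=(83,272),t90=(483,128),mid=(350,398),t=(248,408),t30=(438,340)).items(): print(n,pol(P(*q,.024)))
# rough polar unwrapping: angle -90..90 world, r .06...0.1
I=cv2.imread('pics/w5.png')
th=np.radians(np.arange(-100,120,.25));r=np.arange(.045,.1,.00025)
mp=np.array([[proj(m,[c[0]+R*np.cos(t),c[1]+R*np.sin(t),.024]) for t in th] for R in r],np.float32)
o=cv2.remap(I,mp,None,cv2.INTER_CUBIC);k=cv2.resize(o,(800,300))
for d in range(-100,120,10): cv2.line(k,(int((d+100)/220*800),0),(int((d+100)/220*800),12 if d%30 else 30),(0,0,255))
cv2.imwrite('pics/polar.png',np.vstack([k,cv2.resize(o[:, 200:560],(800,300))]))
E
```

```text
(array([0.4348955 , 0.06590098]), array([ 1.07329236, -0.99809373,  0.61028654, -1.51589986, -1.61925021,
       -2.48058082])) (array([0.43450103, 0.06476108]), array([-0.42816016, -0.41214425, -0.39669581, -0.42854247])) [0.43575536 0.06695944]
post [0.47518474 0.02487647] (np.float64(0.05723395460465704), np.float64(-44.97740095706729))
clip (np.float64(0.08425017095578638), np.float64(-0.22817054730614766)) tooth (np.float64(0.07557594681706757), np.float64(-1.8032604456906287))
t_90 (np.float64(0.07636615267869996), np.float64(-96.44625702915245))
t90 (np.float64(0.07654817978983312), np.float64(83.75993733762036))
mid (np.float64(0.0765804337902755), np.float64(-6.044324740814135))
t (np.float64(0.07724251772672475), np.float64(-35.3720435730505))
t30 (np.float64(0.07682803693026256), np.float64(23.8590403632905))
```

View pics/polar.png

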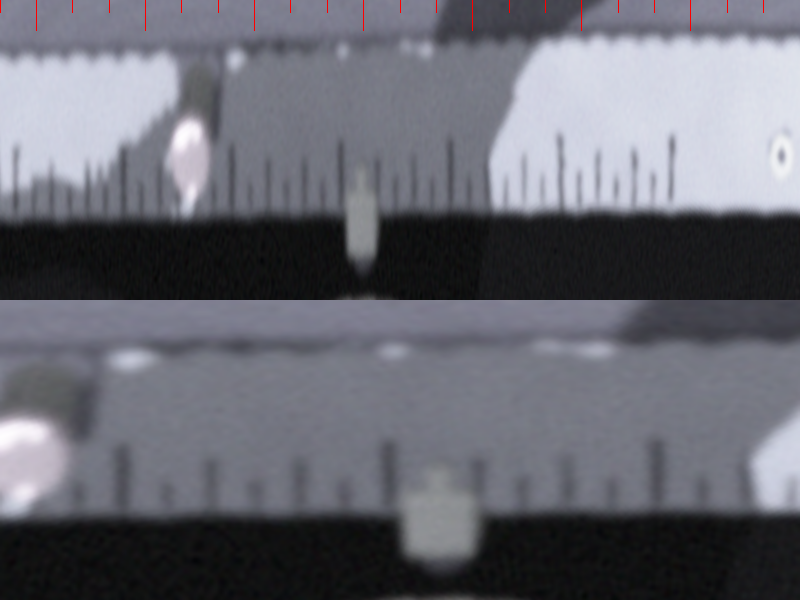

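{"api": "play_rows", "payload": {
  "targets": [
    {"xyz":[-0.48,-0.785,-0.2],"delta_rot":[0,0,0]},
    {"xyz":[-0.48,-0.785,-0.2],"delta_rot":[0,0,0]},
    {"xyz":[-0.48,-0.785,-0.2],"delta_rot":[0,0,0]},
    {"xyz":[-0.48,-0.785,-0.2],"delta_rot":[0,0,0]},
    {"xyz":[0,0,-0.9],"delta_rot":[0,0,0]},
    {"xyz":[0,0,-0.9],"delta_rot":[0,0,0]},
    {"xyz":[0,0,-0.9],"delta_rot":[0,0,0]},
    {"xyz":[0,0,-0.9],"delta_rot":[0,0,0]},
    {"xyz":[0,0,-0.9],"delta_rot":[0,0,0]},
    {"xyz":[0,0,-0.9],"delta_rot":[0,0,0]}
  ]
}}

```text
t: 3.68
tcp_pos: [0.4553, -0.0192, 0.0629]
eef_rot: [0.0, 0.221, 0.975, 0.0]
contact_force: [0.9, 0.2, -0.1]
opening: 0.0008
```

```bash
python3 - <<'E'
from h import *
import pickle
s=st();m=camera_model('wrist');j=camera('wrist');cv2.imwrite('pics/w6.png',j);pickle.dump(m,open('w6.pkl','wb'))
E
```

```text
t3.68 [ 0.4553 -0.0192  0.0629] [4.000e-04 2.209e-01 9.753e-01 1.000e-04] [ 0.86  0.16 -0.09] 0.0008
```

View pics/w6.png

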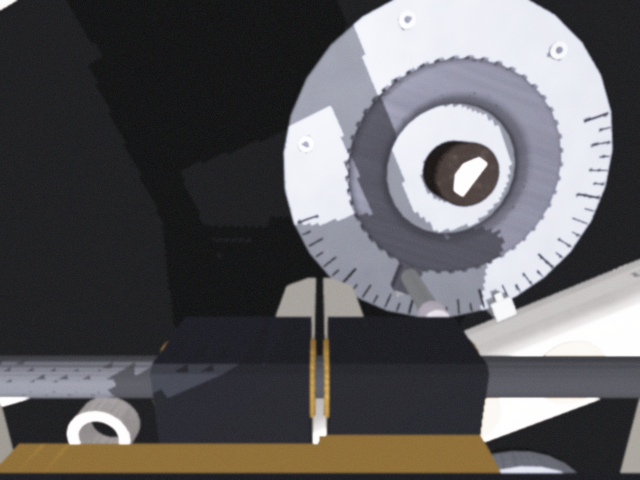

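{"api": "play_rows", "payload": {
  "targets": [
    {"xyz":[0.15,0.33,0],"delta_rot":[0,0,0]},
    {"xyz":[0.15,0.33,0],"delta_rot":[0,0,0]},
    {"xyz":[0.15,0.33,0],"delta_rot":[0,0,0]},
    {"xyz":[0.1,0.13,0],"delta_rot":[0,0,0]},
    {"xyz":[0.1,0.14,0],"delta_rot":[0,0,0]},
    {"xyz":[0.1,0.14,0],"delta_rot":[0,0,0]},
    {"xyz":[0.1,0.14,0],"delta_rot":[0,0,0]},
    {"xyz":[0.08,0.15,0],"delta_rot":[0,0,0]},
    {"xyz":[0.06,0.15,0],"delta_rot":[0,0,0]},
    {"xyz":[0,0,0],"delta_rot":[0,0,0]}
  ]
}}

```text
t: 4.57
tcp_pos: [0.4805, 0.0271, 0.0636]
eef_rot: [-0.0, 0.221, 0.975, 0.0]
contact_force: [-0.7, 0.1, 1.1]
opening: 0.0001
```

```bash
python3 - <<'E'
from h import *
import pickle
s=st();m=camera_model('wrist');j=camera('wrist');cv2.imwrite('pics/w7.png',j);pickle.dump(m,open('w7.pkl','wb'))
cv2.imwrite('pics/c7.png',cv2.resize(j[120:330,250:530],(800,600),interpolation=2))
E
```

```text
t4.57 [0.4805 0.0271 0.0636] [-1.000e-04  2.209e-01  9.753e-01  1.000e-04] [-0.71  0.07  1.07] 0.0001
```

View pics/c7.png

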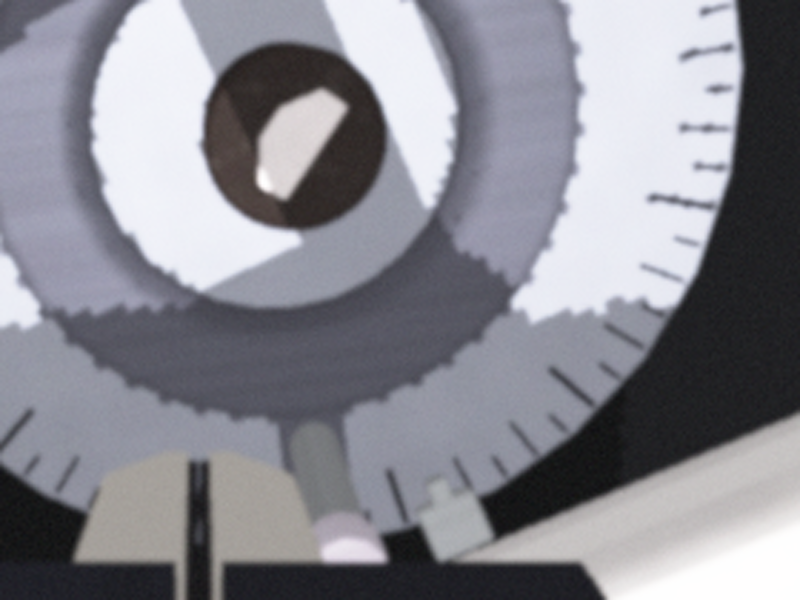

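```bash
python3 - <<'E'
from h import *
import pickle
m=pickle.load(open('w7.pkl','rb'));c=np.array([.4347,.0653])
def pol(u,v,z): d=ray(m,250+u*.35,120+v*.35,z)[:2]-c; return np.hypot(*d)*1e3,np.degrees(np.arctan2(d[1],d[0]))
for n,q in dict(post39=(318,435,.039),post_mid=(337,510,.072),cap=(348,533,.078),tick0=(393,478,.024),tooth=(438,487,.027),clipb=(460,530,.030),t30=(571,386,.024),spec=(296,135,.048)).items(): print(n,pol(*q))
# predicted pixels
for a in(-20,-17,-14):
  p=c+.058*np.array([np.cos(np.radians(a)),np.sin(np.radians(a))])
  print(a,[np.round((proj(m,[*p,z])-[250,120])/.35) for z in(.039,.08)])
s=sensors.observe()
print('tcp px',(proj(m,s['tcp_pos'])-[250,120])/.35)
n=np.array([.431,.902]);
for h in(.010,.015):print([np.round((proj(m,s['tcp_pos']+np.append(n*h,z))-[250,120])/.35) for z in (0,.02)])
E
```

```text
post39 (np.float64(55.004116824395595), np.float64(-17.527333112514654))
post_mid (np.float64(54.68223271160934), np.float64(-18.038984285808965))
cap (np.float64(55.7743293483717), np.float64(-17.20681464541896))
tick0 (np.float64(73.48301777823082), np.float64(-6.013444189113537))
tooth (np.float64(77.24891561991795), np.float64(-0.32175480055826916))
clipb (np.float64(86.04439012615242), np.float64(-0.039162062479029786))
t30 (np.float64(76.73305334739771), np.float64(23.769005872848936))
spec (np.float64(1.6335179529021153), np.float64(80.15312645683576))
-20 [array([306., 452.]), array([332., 555.])]
-17 [array([323., 450.]), array([353., 552.])]
-14 [array([339., 447.]), array([373., 549.])]
tcp px [193.20591953 507.43447638]
[array([255., 507.]), array([262., 565.])]
[array([286., 507.]), array([296., 565.])]
```

{"api": "play_rows", "payload": {
  "targets": [
    {"xyz":[0.02,0.07,0],"delta_rot":[0,0,0]},
    {"xyz":[0.02,0.07,0],"delta_rot":[0,0,0]},
    {"xyz":[0.02,0.07,0],"delta_rot":[0,0,0]},
    {"xyz":[0.02,0.07,0],"delta_rot":[0,0,0]},
    {"xyz":[0.02,0.07,0],"delta_rot":[0,0,0]},
    {"xyz":[0,0.07,0],"delta_rot":[0,0,0]},
    {"xyz":[0,0.07,0],"delta_rot":[0,0,0]},
    {"xyz":[0,0.07,0],"delta_rot":[0,0,0]},
    {"xyz":[0,0,0],"delta_rot":[0,0,0]},
    {"xyz":[0,0,0],"delta_rot":[0,0,0]}
  ]
}}

```text
t: 5.45
tcp_pos: [0.4828, 0.0408, 0.0637]
eef_rot: [-0.0, 0.221, 0.975, 0.0]
contact_force: [-0.7, 0.2, -0.8]
opening: 0.0003
```

```bash
cat > an.py <<'E'
from h import *
import sys,pickle
c=np.array([.4347,.0653])
def polar(I,m,z,rr,th):
    mp=np.array([[proj(m,[c[0]+R*np.cos(t),c[1]+R*np.sin(t),z]) for t in np.radians(th)] for R in rr],np.float32)
    return cv2.remap(I,mp,None,cv2.INTER_CUBIC)
if __name__=='__main__':
    s=st();m=camera_model('wrist');I=camera('wrist');cv2.imwrite(f'pics/{sys.argv[1]}.png',I);pickle.dump(m,open(sys.argv[1]+'.pkl','wb'))
    th=np.arange(-20,20,1.)
    for n,z,rr in(('lever/post z39 r54-57',.039,(.054,.0555,.057)),('pt28 r68-72',.028,(.068,.070,.072)),('clip30 r78-84',.030,(.078,.081,.084)),('tick24',.024,(.078,.08))):
        g=polar(I,m,z,rr,th).astype(int).mean(0)
        print(n);print(' '.join(f'{int(t)}:{int(v.mean())}/{int(v[2]-v[0])}' for t,v in zip(th,g)))
E
python3 an.py w8
```

```text
t5.45 [0.4828 0.0408 0.0637] [-0.000e+00  2.209e-01  9.753e-01  2.000e-04] [-0.7   0.21 -0.82] 0.0003
lever/post z39 r54-57
-20:154/4 -19:154/2 -18:154/0 -17:154/-1 -16:151/-6 -15:151/-8 -14:151/-12 -13:149/-15 -12:150/-16 -11:125/-14 -10:91/-10 -9:103/-6 -8:114/-4 -7:118/-4 -6:121/-5 -5:122/-4 -4:119/-4 -3:117/-4 -2:115/-5 -1:107/-6 0:92/-10 1:101/-11 2:143/-14 3:152/-14 4:153/-14 5:153/-14 6:152/-14 7:151/-13 8:151/-14 9:149/-14 10:150/-13 11:147/-14 12:148/-15 13:150/-15 14:148/-14 15:150/-15 16:150/-15 17:151/-15 18:150/-15 19:149/-14
pt28 r68-72
-20:157/9 -19:155/8 -18:156/8 -17:157/9 -16:156/9 -15:158/8 -14:156/9 -13:157/10 -12:156/9 -11:156/9 -10:143/6 -9:119/-3 -8:118/-4 -7:123/-4 -6:121/-4 -5:120/-6 -4:118/-5 -3:114/-5 -2:115/-6 -1:109/-10 0:121/-12 1:145/-14 2:148/-14 3:145/-13 4:139/-13 5:148/-13 6:147/-14 7:148/-13 8:146/-14 9:147/-15 10:148/-16 11:148/-14 12:148/-15 13:146/-15 14:137/-14 15:147/-15 16:148/-15 17:149/-14 18:148/-14 19:150/-13
clip30 r78-84
-20:94/2 -19:98/2 -18:101/3 -17:105/3 -16:109/3 -15:111/4 -14:114/4 -13:115/5 -12:116/4 -11:121/5 -10:129/6 -9:158/0 -8:189/-5 -7:200/-3 -6:201/-3 -5:195/-4 -4:189/-3 -3:176/-4 -2:160/-4 -1:166/-5 0:170/-6 1:160/-6 2:157/-7 3:151/-5 4:96/-6 5:92/-9 6:91/-8 7:90/-9 8:88/-9 9:69/-6 10:85/-9 11:83/-7 12:81/-7 13:79/-9 14:59/-5 15:81/-7 16:83/-7 17:83/-9 18:84/-8 19:68/-7
tick24
-20:157/9 -19:157/9 -18:157/8 -17:156/8 -16:156/9 -15:154/9 -14:155/9 -13:156/9 -12:156/9 -11:156/10 -10:154/7 -9:144/-2 -8:151/-4 -7:156/-3 -6:156/-2 -5:150/-4 -4:144/-5 -3:130/-4 -2:142/-5 -1:169/-4 0:166/-5 1:139/-9 2:143/-15 3:126/-12 4:108/-11 5:147/-13 6:146/-13 7:147/-15 8:130/-14 9:116/-13 10:146/-15 11:148/-13 12:148/-15 13:133/-14 14:107/-12 15:147/-14 16:148/-13 17:146/-15 18:132/-12 19:110/-12
```

{"api": "play_rows", "payload": {
  "targets": [
    {"xyz":[0,0.04,0],"delta_rot":[0,0,0]},
    {"xyz":[0,0.04,0],"delta_rot":[0,0,0]},
    {"xyz":[0,0.04,0],"delta_rot":[0,0,0]},
    {"xyz":[0,0,0],"delta_rot":[0,0,0]},
    {"xyz":[0,0,0],"delta_rot":[0,0,0]},
    {"xyz":[0,0,0],"delta_rot":[0,0,0]},
    {"xyz":[0,-0.3,0],"delta_rot":[0,0,0]},
    {"xyz":[0,-0.4,0],"delta_rot":[0,0,0]},
    {"xyz":[0,0,0.9],"delta_rot":[0,0,0]},
    {"xyz":[0,0,0.9],"delta_rot":[0,0,0]}
  ]
}}

```text
t: 6.33
tcp_pos: [0.482, 0.0249, 0.1081]
eef_rot: [-0.001, 0.221, 0.975, -0.0]
contact_force: [0.4, 0.4, 1.2]
opening: 0.0003
```

{"api": "play_rows", "payload": {
  "targets": [
    {"xyz":[0,0,0.9],"delta_rot":[0,0,0]},
    {"xyz":[0.5,0,0.9],"delta_rot":[0,0,0]},
    {"xyz":[0.9,0.1,0.4],"delta_rot":[0,0,0]},
    {"xyz":[0.9,0.1,0],"delta_rot":[0,0,0]},
    {"xyz":[0.9,0.1,0],"delta_rot":[0,0,0]},
    {"xyz":[0.8,0,0],"delta_rot":[0,0,0]},
    {"xyz":[0,0,0],"delta_rot":[0,0,0]},
    {"xyz":[0,0,0],"delta_rot":[0,0,0]},
    {"xyz":[0,0,0],"delta_rot":[0,0,0]},
    {"xyz":[0,0,0],"delta_rot":[0,0,0]}
  ]
}}

```text
t: 7.17
tcp_pos: [0.5822, 0.0331, 0.1637]
eef_rot: [-0.0, 0.221, 0.975, -0.0]
contact_force: [-0.7, 0.7, -0.5]
opening: 0.0003
```

```bash
python3 an.py w9 |head -1; python3 - <<'E'
from h import *
import pickle
m=pickle.load(open('w9.pkl','rb'));I=cv2.imread('pics/w9.png');p=proj(m,[.5,.065,.03]);print(p)
u,v=np.round(p).astype(int);u0=max(u-60,0);v0=max(v-45,0);print(u0,v0)
cv2.imwrite('pics/c9.png',cv2.resize(I[v0:v0+90,u0:u0+120],(800,600),interpolation=2))
E
```

```text
t7.17 [0.5822 0.0331 0.1637] [-0.      0.2212  0.9752 -0.    ] [-0.69  0.72 -0.45] 0.0003
[309.32157342 110.32814984]
249 65
```

View pics/c9.png

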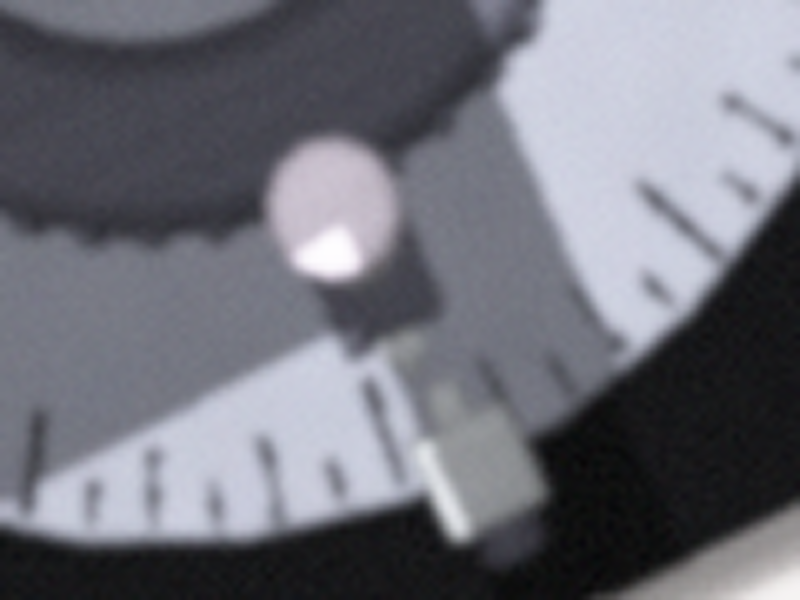

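```bash
python3 - <<'E'
from h import *
import pickle
m=pickle.load(open('w9.pkl','rb'));c=np.array([.4347,.0653])
def pol(u,v,z): d=ray(m,249+u*.15,65+v*.15,z)[:2]-c; return [round(float(x),2) for x in(np.hypot(*d)*1e3,np.degrees(np.arctan2(d[1],d[0])))]
for n,q in dict(cap=(333,208,.086),levL=(340,340,.033),levR=(440,300,.033),ptr1=(400,345,.028),ptr2=(412,360,.028),tick0=(370,388,.024),tick0b=(398,470,.024),t10=(492,375,.024),t30=(680,222,.024),tooth=(442,395,.028),clip=(485,472,.03)).items(): print(n,pol(*q))
E
python3 - <<'E'
import sys;sys.path.insert(0,'.')
from an import *
m=pickle.load(open('w9.pkl','rb'));I=cv2.imread('pics/w9.png')
th=np.arange(-12,12,.5)
for n,z,rr in(('lever r62-65',.033,(.061,.062)),('lev2',.033,(.063,.064)),('ptr',.028,(.0695,.0705,.0715)),('tooth',.028,(.0755,.077)),('clip',.03,(.082,.085,.088))):
    g=polar(I,m,z,rr,th).astype(int).mean(0);print(n,' '.join(f'{t:g}:{int(v.mean())}/{int(v[2]-v[0])}' for t,v in zip(th,g)))
E
```

```text
cap [58.17, -2.09]
levL [66.54, -7.0]
levR [67.1, 3.0]
ptr1 [69.21, -2.07]
ptr2 [71.2, -1.6]
tick0 [72.15, -6.07]
tick0b [81.62, -6.11]
t10 [76.6, 4.03]
t30 [77.27, 23.8]
tooth [75.97, -0.46]
clip [85.49, 0.1]
lever r62-65 -12:123/-13 -11.5:123/-13 -11:121/-14 -10.5:122/-14 -10:122/-13 -9.5:123/-13 -9:121/-12 -8.5:115/-12 -8:105/-11 -7.5:90/-11 -7:77/-9 -6.5:74/-7 -6:79/-7 -5.5:83/-8 -5:87/-7 -4.5:93/-6 -4:97/-6 -3.5:97/-4 -3:94/-5 -2.5:94/-5 -2:90/-3 -1.5:86/-4 -1:85/-4 -0.5:84/-6 0:83/-8 0.5:78/-9 1:74/-8 1.5:73/-6 2:73/-9 2.5:76/-10 3:84/-10 3.5:98/-11 4:112/-11 4.5:119/-12 5:123/-12 5.5:125/-13 6:124/-13 6.5:123/-14 7:120/-12 7.5:123/-13 8:122/-14 8.5:119/-12 9:120/-12 9.5:121/-11 10:121/-11 10.5:120/-12 11:120/-14 11.5:120/-14
lev2 -12:124/-14 -11.5:122/-12 -11:123/-11 -10.5:124/-13 -10:124/-15 -9.5:124/-14 -9:121/-13 -8.5:116/-13 -8:107/-13 -7.5:93/-12 -7:79/-10 -6.5:72/-9 -6:72/-10 -5.5:72/-11 -5:69/-10 -4.5:68/-9 -4:70/-8 -3.5:72/-9 -3:70/-8 -2.5:71/-9 -2:73/-9 -1.5:72/-10 -1:72/-9 -0.5:72/-9 0:71/-10 0.5:71/-10 1:72/-10 1.5:72/-10 2:71/-9 2.5:74/-9 3:87/-11 3.5:102/-13 4:116
[... 1078 characters left out ...]
3 2.5:117/-13 3:105/-11 3.5:91/-9 4:93/-9 4.5:106/-12 5:116/-13 5.5:119/-12 6:118/-12 6.5:119/-11 7:117/-12 7.5:117/-12 8:117/-13 8.5:115/-12 9:117/-12 9.5:119/-13 10:122/-13 10.5:120/-12 11:121/-13 11.5:120/-13
clip -12:88/-7 -11.5:81/-8 -11:78/-7 -10.5:84/-8 -10:91/-8 -9.5:94/-8 -9:96/-8 -8.5:97/-9 -8:96/-9 -7.5:97/-10 -7:93/-9 -6.5:86/-9 -6:84/-8 -5.5:91/-9 -5:108/-8 -4.5:152/-8 -4:203/-7 -3.5:221/-6 -3:199/-6 -2.5:166/-6 -2:149/-6 -1.5:147/-6 -1:146/-6 -0.5:145/-5 0:146/-5 0.5:144/-6 1:145/-7 1.5:144/-5 2:144/-5 2.5:141/-5 3:128/-7 3.5:100/-5 4:70/-4 4.5:55/-4 5:57/-4 5.5:57/-3 6:58/-6 6.5:60/-5 7:59/-6 7.5:56/-5 8:50/-4 8.5:45/-3 9:47/-5 9.5:49/-5 10:53/-4 10.5:54/-5 11:56/-5 11.5:56/-6
```

Compared in the same view, the ring is at about −2.1° and the clip at about −0.6°, so about 1.5° remains. I'll go back in behind the post.

{"api": "play_rows", "payload": {
  "targets": [
    {"xyz":[-0.8,-0.1,0],"delta_rot":[0,0,0]},
    {"xyz":[-0.8,-0.1,0],"delta_rot":[0,0,0]},
    {"xyz":[-0.8,-0.1,0],"delta_rot":[0,0,0]},
    {"xyz":[-0.8,-0.1,0],"delta_rot":[0,0,0]},
    {"xyz":[-0.8,0,0],"delta_rot":[0,0,0]},
    {"xyz":[0,0,-0.8],"delta_rot":[0,0,0]},
    {"xyz":[0,0,-0.8],"delta_rot":[0,0,0]},
    {"xyz":[0,0,-0.8],"delta_rot":[0,0,0]},
    {"xyz":[0,0,-0.8],"delta_rot":[0,0,0]},
    {"xyz":[0,0,-0.8],"delta_rot":[0,0,0]}
  ]
}}

```text
t: 8.05
tcp_pos: [0.4823, 0.0235, 0.0631]
eef_rot: [0.001, 0.221, 0.975, 0.0]
contact_force: [-0.2, -0.1, 0.0]
opening: 0.001
```

{"api": "play_rows", "payload": {
  "targets": [
    {"xyz":[0,0.1,0],"delta_rot":[0,0,0]},
    {"xyz":[0,0.1,0],"delta_rot":[0,0,0]},
    {"xyz":[0,0.1,0],"delta_rot":[0,0,0]},
    {"xyz":[0,0.1,0],"delta_rot":[0,0,0]},
    {"xyz":[0,0.1,0],"delta_rot":[0,0,0]},
    {"xyz":[0,0,0],"delta_rot":[0,0,0]},
    {"xyz":[0,0,0],"delta_rot":[0,0,0]},
    {"xyz":[0,0,0],"delta_rot":[0,0,0]},
    {"xyz":[0,0,0],"delta_rot":[0,0,0]},
    {"xyz":[0,0,0],"delta_rot":[0,0,0]}
  ]
}}

```text
t: 8.88
tcp_pos: [0.4828, 0.0359, 0.0637]
eef_rot: [-0.0, 0.221, 0.975, -0.0]
contact_force: [-0.7, 0.7, 0.1]
opening: 0.0005
```

{"api": "play_rows", "payload": {
  "targets": [
    {"xyz":[0,0.08,0],"delta_rot":[0,0,0]},
    {"xyz":[0,0.08,0],"delta_rot":[0,0,0]},
    {"xyz":[0,0.08,0],"delta_rot":[0,0,0]},
    {"xyz":[0,0.06,0],"delta_rot":[0,0,0]},
    {"xyz":[0,0.03,0],"delta_rot":[0,0,0]},
    {"xyz":[0,0.03,0],"delta_rot":[0,0,0]},
    {"xyz":[0,0,0],"delta_rot":[0,0,0]},
    {"xyz":[0,0,0],"delta_rot":[0,0,0]},
    {"xyz":[0,0,0],"delta_rot":[0,0,0]},
    {"xyz":[0,0,0],"delta_rot":[0,0,0]}
  ]
}}

```text
t: 9.72
tcp_pos: [0.4828, 0.045, 0.0636]
eef_rot: [-0.0, 0.221, 0.975, 0.0]
contact_force: [0.6, -1.4, 0.3]
opening: 0.0002
```

{"api": "play_rows", "payload": {
  "targets": [
    {"xyz":[0,-0.3,0],"delta_rot":[0,0,0]},
    {"xyz":[0,-0.4,0],"delta_rot":[0,0,0]},
    {"xyz":[0,0,0.8],"delta_rot":[0,0,0]},
    {"xyz":[0,0,0.8],"delta_rot":[0,0,0]},
    {"xyz":[0,0,0.8],"delta_rot":[0,0,0]},
    {"xyz":[0,0,0.8],"delta_rot":[0,0,0]},
    {"xyz":[0,0,0.8],"delta_rot":[0,0,0]},
    {"xyz":[0.8,0.1,0],"delta_rot":[0,0,0]},
    {"xyz":[0.8,0.1,0],"delta_rot":[0,0,0]},
    {"xyz":[0.8,0.1,0],"delta_rot":[0,0,0]}
  ]
}}

```text
t: 10.55
tcp_pos: [0.5438, 0.0342, 0.1643]
eef_rot: [0.001, 0.221, 0.975, 0.0]
contact_force: [0.5, 0.7, -0.9]
opening: 0.0
```

{"api": "play_rows", "payload": {
  "targets": [
    {"xyz":[0.8,0,0],"delta_rot":[0,0,0]},
    {"xyz":[0.8,0,0],"delta_rot":[0,0,0]},
    {"xyz":[0,0,0],"delta_rot":[0,0,0]},
    {"xyz":[0,0,0],"delta_rot":[0,0,0]},
    {"xyz":[0,0,0],"delta_rot":[0,0,0]},
    {"xyz":[0,0,0],"delta_rot":[0,0,0]},
    {"xyz":[0,0,0],"delta_rot":[0,0,0]},
    {"xyz":[0,0,0],"delta_rot":[0,0,0]},
    {"xyz":[0,0,0],"delta_rot":[0,0,0]},
    {"xyz":[0,0,0],"delta_rot":[0,0,0]}
  ]
}}

```text
t: 11.38
tcp_pos: [0.5827, 0.035, 0.1638]
eef_rot: [0.0, 0.221, 0.975, 0.0]
contact_force: [-0.1, -0.5, 0.2]
opening: 0.0004
```

```bash
python3 an.py w10 |head -1; python3 - <<'E'
from an import *
m=pickle.load(open('w10.pkl','rb'));I=cv2.imread('pics/w10.png')
th=np.arange(-9,7,.5)
for n,z,rr in(('cap',.086,(.057,.058,.059)),('lev2',.033,(.063,.064)),('ptr',.028,(.0695,.0705,.0715)),('tooth',.028,(.0755,.077)),('clip',.03,(.082,.085,.088))):
    g=polar(I,m,z,rr,th).astype(int).mean(0);print(n,' '.join(f'{t:g}:{int(v.mean())}/{int(v[2]-v[0])}' for t,v in zip(th,g)))
p=proj(m,[.5,.065,.03]);u,v=np.round(p).astype(int);u0=max(u-60,0);v0=max(v-45,0);print(u0,v0)
cv2.imwrite('pics/c10.png',cv2.resize(I[v0:v0+90,u0:u0+120],(800,600),interpolation=2))
E
```

```text
t11.38 [0.5827 0.035  0.1638] [2.000e-04 2.210e-01 9.753e-01 0.000e+00] [-0.08 -0.51  0.21] 0.0004
cap -9:115/-11 -8.5:113/-10 -8:114/-12 -7.5:115/-11 -7:123/-9 -6.5:142/-6 -6:166/-5 -5.5:184/-5 -5:194/-4 -4.5:198/-4 -4:200/-3 -3.5:200/-4 -3:199/-4 -2.5:200/-4 -2:200/-4 -1.5:201/-5 -1:202/-4 -0.5:202/-4 0:199/-4 0.5:197/-4 1:196/-3 1.5:194/-5 2:193/-4 2.5:193/-4 3:191/-3 3.5:186/-4 4:175/-4 4.5:152/-4 5:125/-6 5.5:106/-9 6:102/-10 6.5:107/-12
lev2 -9:124/-14 -8.5:122/-14 -8:121/-13 -7.5:120/-12 -7:116/-13 -6.5:105/-11 -6:93/-9 -5.5:79/-10 -5:71/-9 -4.5:72/-8 -4:71/-9 -3.5:69/-8 -3:70/-8 -2.5:72/-9 -2:71/-8 -1.5:69/-8 -1:69/-9 -0.5:73/-9 0:73/-9 0.5:70/-9 1:70/-9 1.5:70/-10 2:70/-8 2.5:71/-8 3:72/-9 3.5:72/-10 4:76/-9 4.5:90/-10 5:105/-12 5.5:117/-13 6:124/-14 6.5:124/-13
ptr -9:207/-17 -8.5:207/-16 -8:207/-16 -7.5:202/-17 -7:194/-17 -6.5:182/-14 -6:181/-16 -5.5:190/-16 -5:200/-17 -4.5:204/-18 -4:204/-17 -3.5:204/-17 -3:202/-16 -2.5:194/-14 -2:176/-11 -1.5:152/-8 -1:140/-7 -0.5:139/-4 0:134/-6 0.5:130/-7 1:127/-8 1.5:122/-9 2:120/-11 2.5:120/-12 3:121/-12 3.5:121/-12 4:120/-12 4.5:120/-12 5:120/-12 5.5:120/-12 6:121/-13 6.5:119/-12
tooth -9:209/-18 -8.5:208/-18 -8:206/-18 -7.5:199/-17 -7:175/-16 -6.5:146/-15 -6:144/-15 -5.5:173/-17 -5:196/-17 -4.5:204/-16 -4:205/-17 -3.5:204/-17 -3:200/-17 -2.5:189/-15 -2:171/-14 -1.5:154/-8 -1:148/-5 -0.5:147/-4 0:146/-6 0.5:141/-7 1:130/-9 1.5:122/-11 2:117/-13 2.5:114/-12 3:101/-12 3.5:86/-10 4:91/-8 4.5:107/-9 5:115/-11 5.5:119/-12 6:119/-12 6.5:118/-12
clip -9:95/-8 -8.5:97/-8 -8:98/-10 -7.5:100/-9 -7:95/-9 -6.5:89/-10 -6:87/-8 -5.5:91/-9 -5:111/-8 -4.5:153/-7 -4:205/-6 -3.5:234/-4 -3:240/-3 -2.5:237/-4 -2:224/-5 -1.5:188/-6 -1:156/-5 -0.5:146/-6 0:146/-5 0.5:145/-5 1:144/-5 1.5:144/-5 2:143/-6 2.5:141/-5 3:128/-6 3.5:102/-5 4:74/-4 4.5:59/-5 5:58/-5 5.5:58/-5 6:58/-5 6.5:57/-5
247 66
```

Cap −0.85°, lever −0.7° and pointer −0.4°, against clip body −0.65° and tooth −0.4°, so they line up within about 0.2°. Next is the release button at (0.473, 0.3495).

{"api": "play_rows", "payload": {
  "targets": [
    {"xyz":[-0.34,0.97,0],"delta_rot":[0,0,0]},
    {"xyz":[-0.34,0.97,0],"delta_rot":[0,0,0]},
    {"xyz":[-0.34,0.97,0],"delta_rot":[0,0,0]},
    {"xyz":[-0.34,0.97,0],"delta_rot":[0,0,0]},
    {"xyz":[-0.34,0.97,0],"delta_rot":[0,0,0]},
    {"xyz":[-0.34,0.97,0],"delta_rot":[0,0,0]},
    {"xyz":[-0.34,0.97,0],"delta_rot":[0,0,0]},
    {"xyz":[-0.34,0.97,0],"delta_rot":[0,0,0]},
    {"xyz":[-0.34,0.97,0],"delta_rot":[0,0,0]},
    {"xyz":[-0.34,0.97,0],"delta_rot":[0,0,0]}
  ]
}}

```text
t: 12.27
tcp_pos: [0.4972, 0.2787, 0.1638]
eef_rot: [0.0, 0.221, 0.975, 0.0]
contact_force: [0.1, 0.2, -0.2]
opening: 0.0004
```

{"api": "play_rows", "payload": {
  "targets": [
    {"xyz":[-0.33,0.96,0],"delta_rot":[0,0,0]},
    {"xyz":[-0.33,0.96,0],"delta_rot":[0,0,0]},
    {"xyz":[-0.33,0.96,0],"delta_rot":[0,0,0]},
    {"xyz":[0,0,-0.8],"delta_rot":[0,0,0]},
    {"xyz":[0,0,-0.8],"delta_rot":[0,0,0]},
    {"xyz":[0,0,-0.8],"delta_rot":[0,0,0]},
    {"xyz":[0,0,-0.8],"delta_rot":[0,0,0]},
    {"xyz":[0,0,-0.8],"delta_rot":[0,0,0]},
    {"xyz":[0,0,-0.8],"delta_rot":[0,0,0]},
    {"xyz":[0,0,0],"delta_rot":[0,0,0]}
  ]
}}

```text
t: 13.1
tcp_pos: [0.4714, 0.3485, 0.0397]
eef_rot: [-0.002, 0.221, 0.975, -0.002]
contact_force: [-0.4, 0.2, -0.4]
opening: 0.0007
```

```bash
python3 - <<'E'
from h import *
s=st();m=camera_model('wrist');I=camera('wrist');cv2.imwrite('pics/w11.png',I)
print(proj(m,[.4729,.3495,.022]),proj(m,s['tcp_pos']))
cv2.imwrite('pics/c11.png',cv2.resize(I[180:340,220:420],(750,600)))
E
```

```text
t13.10 [0.4714 0.3485 0.0397] [-0.0018  0.221   0.9753 -0.0019] [-0.37  0.22 -0.42] 0.0007
[321.46501631 284.97204223] [318.16819481 297.89192426]
```

View pics/c11.png

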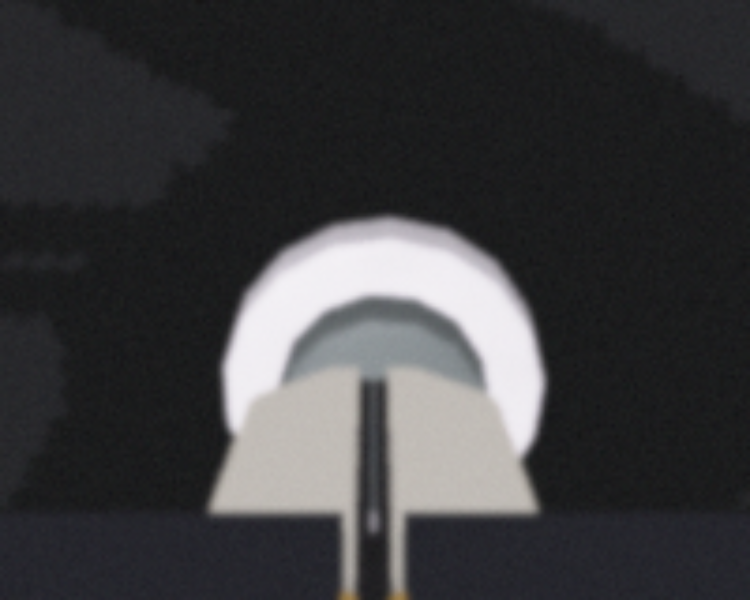

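{"api": "play_rows", "payload": {
  "targets": [
    {"xyz":[0,0,-0.2],"delta_rot":[0,0,0]},
    {"xyz":[0,0,-0.2],"delta_rot":[0,0,0]},
    {"xyz":[0,0,-0.2],"delta_rot":[0,0,0]},
    {"xyz":[0,0,-0.2],"delta_rot":[0,0,0]},
    {"xyz":[0,0,-0.1],"delta_rot":[0,0,0]},
    {"xyz":[0,0,-0.1],"delta_rot":[0,0,0]},
    {"xyz":[0,0,-0.08],"delta_rot":[0,0,0]},
    {"xyz":[0,0,0],"delta_rot":[0,0,0]},
    {"xyz":[0,0,0],"delta_rot":[0,0,0]},
    {"xyz":[0,0,0],"delta_rot":[0,0,0]}
  ]
}}

```text
t: 13.98
tcp_pos: [0.4731, 0.3496, 0.017]
eef_rot: [0.0, 0.221, 0.975, 0.0]
contact_force: [-2.2, -1.1, 4.8]
opening: 0.0006
```

{"api": "play_rows", "payload": {
  "targets": [
    {"xyz":[0,0,-0.03],"delta_rot":[0,0,0]},
    {"xyz":[0,0,-0.03],"delta_rot":[0,0,0]},
    {"xyz":[0,0,-0.02],"delta_rot":[0,0,0]},
    {"xyz":[0,0,0],"delta_rot":[0,0,0]},
    {"xyz":[0,0,0],"delta_rot":[0,0,0]},
    {"xyz":[0,0,0],"delta_rot":[0,0,0]},
    {"xyz":[0,0,0],"delta_rot":[0,0,0]},
    {"xyz":[0,0,0],"delta_rot":[0,0,0]},
    {"xyz":[0,0,0],"delta_rot":[0,0,0]},
    {"xyz":[0,0,0],"delta_rot":[0,0,0]}
  ]
}}

```text
t: 14.82
tcp_pos: [0.4732, 0.3497, 0.016]
eef_rot: [0.0, 0.221, 0.975, 0.0]
contact_force: [-7.8, -5.2, 20.0]
opening: 0.0009
```

{"api": "play_rows", "payload": {
  "targets": [
    {"xyz":[0,0,0.2],"delta_rot":[0,0,0]},
    {"xyz":[0,0,0.4],"delta_rot":[0,0,0]},
    {"xyz":[0,0,0.8],"delta_rot":[0,0,0]},
    {"xyz":[0,0,0.8],"delta_rot":[0,0,0]},
    {"xyz":[0,0,0.8],"delta_rot":[0,0,0]},
    {"xyz":[0,0,0.8],"delta_rot":[0,0,0]},
    {"xyz":[0,0,0.8],"delta_rot":[0,0,0]},
    {"xyz":[0,0,0],"delta_rot":[0,0,0]},
    {"xyz":[0,0,0],"delta_rot":[0,0,0]},
    {"xyz":[0,0,0],"delta_rot":[0,0,0]}
  ]
}}

```text
t: 15.65
tcp_pos: [0.4728, 0.3494, 0.129]
eef_rot: [-0.0, 0.221, 0.975, -0.0]
contact_force: [0.7, -1.5, -0.6]
opening: 0.0007
```

```bash
python3 - <<'E'
from h import *
st();print(sign_off())
E
```

```text
t15.65 [0.4728 0.3494 0.129 ] [-2.000e-04  2.211e-01  9.753e-01 -2.000e-04] [ 0.7  -1.54 -0.64] 0.0007
the job is handed in; nothing more can be done
None
```

I pushed the lever post round its arc with closed fingertips until the pointer lined up with the index clip. I then pressed the release button once, lifted clear and handed in at about 15.7 s.

- **Ring:** In the last wrist picture of the stage, the post cap measured −0.85°, the lever −0.7° and the pointer −0.4°. The clip body measured −0.65° and its tooth −0.4° (all world angles, so the ring is about 0.2° from the clip). I read the earlier pictures by eye and got the clip at −0.3 to 0°, so the readings spread by about half a degree.
- **Stage:** The scale's tick positions were the same before and after the push, so the stage did not move.
- **Release button:** It went down to a fingertip height of 16.0 mm, its full 6 mm of travel, against its stop with about 20 N upward. After lifting, the force reading was back near zero with the fingers at 129 mm.
- **Not checked:** I took no picture of the ring or the button after the press. That the button came back up rests on its spring, not on an image.
- **Camera disagreement:** The scene and side cameras put the stage and the release box 1–3 cm apart when I read them roughly, so I used only wrist-camera measurements for the moves.

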